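# Turn the swivel phone stand to face front

## Robot

A 6-joint arm with a two-finger parallel gripper is mounted at the origin on the work surface. World frame = base frame: x ahead of the robot, y to its left, z up, the work surface at z = 0. Lengths are in m, angles in degrees, forces in N, time in s.
With the tool pointing down it reaches from about 0.4 to 0.825 m from the base axis. Payload 7 kg.
Tool frame: the origin (TCP) lies between the finger pads; the fingertips stand 19 mm ahead of it and the grasp point (between the pads) is the TCP (r.finger_overhang is the distance from the TCP to the fingertips, in m); z points along the fingers, y is the direction in which the jaws open and shut (so a half turn about z gives the same grasp; the last joint's range is limited). The gripper opens to 88 mm and grips with 3 to 60 N. Pads are 19 mm wide; open, the fingers measure 130 mm over their backs; the gripper's body (78 mm by 193 mm) begins 47 mm behind the grasp point.
Start: joints at [-48.925, 20.546, 0.682, 0, -70.136, -16.507], TCP at [0.281, -0.614, 0.246] pointing down, gripper open.
Joint ranges: [-176.03, 176.03], [-82.01, 121.73], [-58.28, 71.71], [-173.87, 95.51], [-174.79, -0.11], [-173.66, 173.66]. Speed limits (degrees/s): [136.94, 136.94, 172.46, 180, 180, 180].

## Interface

Orientations are given as [roll, pitch, yaw] about the fixed x, y, z axes, in that order (R = Rz(yaw) Ry(pitch) Rx(roll)).
In Python, from plant import r, optics gives the robot as it stands. The module is installed in compiled form; this text tells all that it offers.
- The arm moves only by the tool step_arm, never from a script. Its argument "increments" is a list of rows, each an object of numbers: "tx", "ty", "tz": the shift along the world's x, y, z in mm; "ax", "ay", "az": the turn, a rotation vector about the world's x, y, z in degrees; "claw": the gripper command: -1 is shut, 1 is fully open, values between are in proportion. In form: [{"tx": .., "ty": .., "tz": .., "ax": .., "ay": .., "az": .., "claw": ..}, ...]. A call has 1 to 12 rows; each row shifts and turns the commanded pose from where the row before left it; what a row does not reach is not made up. A row lasts 1/10 s, in which the tool goes at most 50 mm and 8.59 degrees, less where a joint would pass 70% of its speed; a pose out of reach is approached as far as the arm can. A call with a gripper value outside its range is refused whole. The fingers move at their own pace and stop on an object; "newtons" is the grip in N (left out, the last holds). Time passes only in rows, so rows that do not move let the fingers close. It gives the time, the measured TCP pose, the force and the opening at its end, in the units of the state.
- r.get_state(): the state, without advancing time (a new reading comes with each control period).
- optics.capture(name): name is "side" or "top" or "wrist"; returns a dict with "image" (400x640x3 uint8, blue, green, red), "depth" (400x640 float32, m along the optical axis (not along the pixel's ray), 0 where there is no reading), "fx", "fy", "cx", "cy" (pixels), "R" (3x3) and "t" (3): a world point X has camera coordinates R X + t. Camera axes: x right, y down, z forward; pixel columns grow to the right and rows downward; lengths in m; the calibration is good to about 2 mm. A picture is of the moment at which its call begins.
- r.close_job(): hands the job in, once; it reports no verdict.
The state is a dict: "time_s": time; "joints": joint angles; "qd": joint speeds; "joint_torque": joint torques, N m; "tcp_pos": TCP position; "eef_rot": TCP orientation; "contact_force": force on the tool from outside, world axes, zero at the start; "moment": the same for the moment, N m; "gripper_width": finger opening in m.
Only numpy, scipy, OpenCV 4.12 (cv2) and the standard library are available. Lean on these libraries where they do the work, as an engineer would, in place of code of your own. Each camera call takes 0.05 s, during which the arm holds its last target. There are 200 camera calls.

## Task

Get the phone ready to film: with a fingertip, gently push the posts or rim of the black swivel stand's platter round until the phone's screen faces the orange tab and the white stripe points at it, then move clear. Do not touch the phone or its cradle, leave the stand standing in its place, lift nothing, and leave the harmonica, shaker, capo and bowl where they are.

Things in the scene. Friction and masses are not known exactly. Their poses are not given: they have to be found in the camera images.
- stand: matte black aluminium swivel phone stand: weighted round base, 232 mm across and 16 mm high, standing loose on the shelf (about 1.3 kg). Origin at the centre of its underside, on the swivel axis, z up. An orange tab, 26 mm wide and 13 mm high, sticks out of the base to 165 mm from the axis along the base's own -x: it marks the stand's front.
- platter (a joint): swivel of the black platter (216 mm across, lying 18 to 30 mm above the shelf) about the vertical axis of the base, rad, positive counter-clockwise seen from above. It turns freely without stops and reads 0 (or any whole turn, e.g. 2 pi = 6.283) when the phone's screen faces the orange tab. It starts between 1.0 and 5.3. Light friction: it takes about 1 N at the rim and stops almost at once when no longer pushed.
- stripe (a point): outer part of the white radial stripe painted on the platter, on the side to which the screen faces; this point is on the platter's top, 98 mm from the axis and 30 mm above the shelf; at joint value 0 it lies beside the orange tab, on the base's -x
- phone: phone, 140 mm wide lying landscape and leaning back 35 degrees in a black cradle, fixed in the middle of the platter; light blue and sand screen on the side of its own -x, dark back. Origin on the axis, on the platter's top (30 mm above the shelf). Its ends lie 70 mm from the axis along its own +y and -y, it covers 40 mm either way along its x, and its top is 105 mm above the shelf.
- post0 (a point): centre of the top of one of four upright round aluminium finger posts on the platter's rim, 12 mm thick, 98 mm from the axis, rising from the platter (30 mm) to 72 mm above the shelf; this one stands 45 degrees counter-clockwise (from above) of the white stripe
- post1 (a point): centre of the top of one of four upright round aluminium finger posts on the platter's rim, 12 mm thick, 98 mm from the axis, rising from the platter (30 mm) to 72 mm above the shelf; this one stands 135 degrees counter-clockwise (from above) of the white stripe
- post2 (a point): centre of the top of one of four upright round aluminium finger posts on the platter's rim, 12 mm thick, 98 mm from the axis, rising from the platter (30 mm) to 72 mm above the shelf; this one stands 225 degrees counter-clockwise (from above) of the white stripe
- post3 (a point): centre of the top of one of four upright round aluminium finger posts on the platter's rim, 12 mm thick, 98 mm from the axis, rising from the platter (30 mm) to 72 mm above the shelf; this one stands 315 degrees counter-clockwise (from above) of the white stripe
- harmonica: loose chrome tremolo harmonica, 180 x 28 x 26 mm, long along its x; origin at the centre of its underside. To be left alone.
- shaker: loose pineapple-shaped wooden shaker with green leaves, 66 mm thick and 95 mm high, standing; origin at the centre of its underside. To be left alone.
- capo: loose steel capo with lever, lying flat, about 100 x 55 x 17 mm; origin at its middle on the shelf. To be left alone.
- bowl: loose empty teal ceramic bowl, 124 mm across the rim, 50 mm high; origin at the centre of its underside. To be left alone.

How it is judged:
By the outcome, as a careful person would: the job done as asked, in the order asked, and still so for the second after the job is handed in, with the robot touching nothing.
It also fails if it takes over 48 s, if anything falls off the work surface, if the arm or the gripper's body presses on something with over 40 N, if the wrist force passes 120 N, or if a joint passes its speed limit or range.

## Working session

There is one attempt and no reset: what is moved stays moved. The work goes in short steps, Python scripts to look and compute and a tool call to move; the robot and the scene stay as the last step left them, time stands still between calls to the robot, and variables do not carry over. Pictures are saved under pics/ and viewed, about 8 in all and at most 12, crops included, and the job is handed in when it is done.

Besides the shell and the picture viewer there is one more tool, called after "Emit:" as name(argument=value, ...) on one line, values as JSON. step_arm: Moves the arm, as the interface text tells. Its arguments: {"type":"object","properties":{"increments":{"type":"array","items":{"type":"object","properties":{"tx":{"type":"number"},"ty":{"type":"number"},"tz":{"type":"number"},"ax":{"type":"number"},"ay":{"type":"number"},"az":{"type":"number"},"claw":{"type":"number"}}}},"newtons":{"type":"number"}},"required":["increments"]}

```bash
mkdir -p pics
cat > h.py <<'E'
import numpy as np, cv2
from plant import r, optics
def cap(n):
    return optics.capture(n)
def cloud(c):
    d=c["depth"]; v,u=np.indices(d.shape)
    P=np.stack([(u-c["cx"])/c["fx"]*d,(v-c["cy"])/c["fy"]*d,d],-1)
    W=(P-c["t"])@c["R"]; W[d==0]=np.nan
    return W
E
python3 - <<'E'
from h import *
for n in("top","side"):
    c=cap(n); cv2.imwrite(f"pics/{n}1.png",c["image"]); np.savez(f"{n}1.npz",**c)
    print(n,-c["R"].T@c["t"])
print(r.get_state())
E
```

```text
top [0.41454138 0.06219133 0.79386358]
side [ 0.14985999 -0.4859451   0.56461218]
{'time_s': 0.1, 'joints': array([-4.89235331e+01,  2.05854331e+01,  6.40652941e-01, -1.74164167e-02,
       -7.01367238e+01, -1.65064311e+01]), 'qd': array([-0.04122684, -0.11635761,  0.14347048,  0.12212226, -0.01674343,
        0.13706317]), 'joint_torque': array([-3.45250646e-04, -5.84164166e+01,  2.93753833e+01,  7.01537892e+00,
        1.01858441e-02, -6.53002576e-05]), 'tcp_pos': array([ 0.28047451, -0.61352829,  0.24475118]), 'eef_rot': array([ 1.79917203e+02, -7.46029323e-03, -1.55435888e+02]), 'contact_force': array([-0.32940735,  0.18598832, -0.02397695]), 'moment': array([-0.00406942,  0.0201636 ,  0.04391527]), 'gripper_width': 0.0874770991946052}
```

View pics/top1.png

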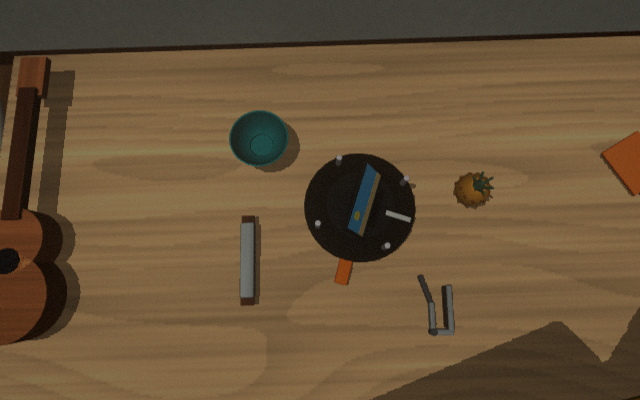

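View pics/side1.png

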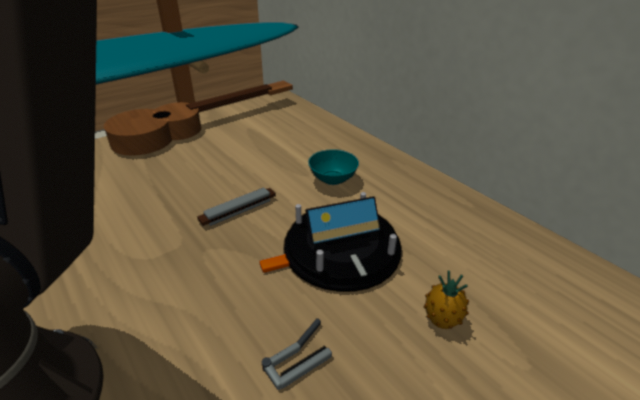

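Top view: platter centre is near (360,207), stripe (398,215), tab (343,271), and posts (338,160), (405,181), (387,246), (318,223). Bowl (259,138), harmonica (248,260), capo (438,308), shaker (473,189). The stripe needs roughly a 93° clockwise turn.

```bash
cat >> h.py <<'E'
def ray(c,uv,z):
    uv=np.atleast_2d(uv).astype(float)
    d=np.c_[(uv[:,0]-c["cx"])/c["fx"],(uv[:,1]-c["cy"])/c["fy"],np.ones(len(uv))]@c["R"]
    o=-c["R"].T@c["t"]
    return (o+d*((z-o[2])/d[:,2])[:,None])[:,:2]
def blob(m):
    n,l,s,ce=cv2.connectedComponentsWithStats(m.astype(np.uint8)); 
    return [(s[i,4],ce[i]) for i in range(1,n) if s[i,4]>6]
def measure(c):
    W=cloud(c); im=c["image"].astype(int); hsv=cv2.cvtColor(c["image"],cv2.COLOR_BGR2HSV)
    roi=np.zeros(im.shape[:2],bool); roi[145:295,295:425]=1
    # axis from posts + stripe
    w=roi&(im.min(2)>95)&(hsv[...,1]<45)
    b=blob(w)
    return W,hsv,roi,b
E
python3 - <<'E'
from h import *
c=dict(np.load("top1.npz")); W,hsv,roi,b=measure(c)
print(c["R"].round(3))
for a,ce in b:
    u,v=ce.round().astype(int); print(a,ce.round(1),W[v,u].round(3),ray(c,ce,.03)[0].round(4),ray(c,ce,.072)[0].round(4))
p=[ray(c,x,.072)[0] for x in [(338,160),(405.5,180.5),(387,246),(318,223)]]
ctr=np.mean(p,0);print("posts",np.round(p,3),"centre",ctr.round(4),[np.linalg.norm(q-ctr).round(4) for q in p],[np.degrees(np.arctan2(*(q-ctr)[::-1])).round(1) for q in p])
for n,uv,z in [("stripe",(398,215.5),.03),("tab",(343,271),.013)]:
    q=ray(c,uv,z)[0]-ctr; print(n,q.round(4),np.degrees(np.arctan2(q[1],q[0])).round(1))
o=roi&(hsv[...,0]<14)&(hsv[...,1]>190)&(hsv[...,2]>120); print([ (a,ce.round(1)) for a,ce in blob(o)])
for n,uv,z in [("bowl",(259,138),.05),("harm",(248,217),.026),("harm",(248,303),.026),("capo",(420,277),.01),("capo",(452,333),.01),("shaker",(473,189),.05)]: print(n,ray(c,uv,z).round(3))
E
```

```text
[[-0.034 -0.999 -0.004]
 [-0.979  0.034 -0.203]
 [ 0.203 -0.003 -0.979]]
21 [339. 157.] [0.651 0.008 0.073] [0.665  0.0052] [0.6512 0.0083]
18 [406.2 177.5] [ 0.603 -0.121  0.074] [ 0.6155 -0.1323] [ 0.6045 -0.1216]
94 [397.5 215.7] [ 0.535 -0.106  0.032] [ 0.5359 -0.1078] [ 0.5292 -0.0985]
21 [317.1 222.8] [0.52  0.057 0.073] [0.527  0.0561] [0.5208 0.0564]
21 [387. 245.] [ 0.474 -0.074  0.074] [ 0.4773 -0.0822] [ 0.4738 -0.0743]
posts [[ 0.645  0.011]
 [ 0.598 -0.12 ]
 [ 0.472 -0.074]
 [ 0.52   0.055]] centre [ 0.559  -0.0321] [np.float64(0.0961), np.float64(0.0961), np.float64(0.0966), np.float64(0.0951)] [np.float64(26.4), np.float64(-65.7), np.float64(-154.2), np.float64(113.9)]
stripe [-0.0227 -0.0768] -106.4
tab [-0.1295  0.0393] 163.1
[(np.int32(283), array([342.7, 271.7]))]
bowl [[0.705 0.17 ]]
harm [[0.544 0.197]]
harm [[0.374 0.197]]
capo [[ 0.412 -0.148]]
capo [[ 0.303 -0.201]]
shaker [[ 0.582 -0.259]]
```

Emit:
step_arm(increments=[{"tx": 16, "ty": 38, "az": 8.5, "claw": -1}, {"tx": 16, "ty": 38, "az": 8.5, "claw": -1}, {"tx": 16, "ty": 38, "az": 8.5, "claw": -1}, {"tx": 16, "ty": 38, "az": 8.5, "claw": -1}, {"tx": 16, "ty": 38, "az": 8.5, "claw": -1}, {"tx": 16, "ty": 38, "az": 8.5, "claw": -1}, {"tx": 16, "ty": 38, "az": 8.5, "claw": -1}, {"tx": 16, "ty": 38, "az": 8.5, "claw": -1}, {"tx": 16, "ty": 38, "az": 8.5, "claw": -1}, {"tx": 16, "ty": 38, "az": 8.5, "claw": -1}, {"tx": 16, "ty": 38, "az": 8.5, "claw": -1}, {"claw": -1}])

```text
$.increments[0]: bad value
```

Run:
```python
from h import *
c=dict(np.load("top1.npz")); W,hsv,roi,b=measure(c)
C=np.array([.5626,-.0328])
# check axis using the stripe, tab angle from long-edge direction and centroid
o=roi&(hsv[...,0]<14)&(hsv[...,1]>190)&(hsv[...,2]>120)
v,u=np.nonzero(o)
z=W[v,u,2]; print("tab z",np.nanpercentile(z,[10,50,90]))
q=ray(c,np.c_[u,v],.013); m=q.mean(0)
_,_,vt=np.linalg.svd(q-m); a=lambda d:np.degrees(np.arctan2(d[1],d[0])).round(2)
print("tab",m,a(m-C),"principal",a(vt[0]),a(-vt[0]),"box",cv2.minAreaRect((q*1000).astype(np.float32)))
p=[(.6512,.0083),(.6045,-.1216),(.5208,.0564),(.4738,-.0743)]
print([a(np.array(x)-C) for x in p],a(ray(c,(397.5,215.7),.03)[0]-C))
```

```text
tab z [0.01216128 0.01393995 0.01580593]
tab [0.42821025 0.00785034] 163.17 principal 163.59 -16.41 box ((428.3556823730469, 7.732183456420898), (23.974742889404297, 47.4346809387207), 73.1583251953125)
[np.float64(24.89), np.float64(-64.74), np.float64(115.11), np.float64(-154.95)] -109.56
```

Emit:
step_arm(increments=[{"tx": 16, "ty": 38, "tz": 0, "ax": 0, "ay": 0, "az": 8.5, "claw": -1}, {"tx": 16, "ty": 38, "tz": 0, "ax": 0, "ay": 0, "az": 8.5, "claw": -1}, {"tx": 16, "ty": 38, "tz": 0, "ax": 0, "ay": 0, "az": 8.5, "claw": -1}, {"tx": 16, "ty": 38, "tz": 0, "ax": 0, "ay": 0, "az": 8.5, "claw": -1}, {"tx": 16, "ty": 38, "tz": 0, "ax": 0, "ay": 0, "az": 8.5, "claw": -1}, {"tx": 16, "ty": 38, "tz": 0, "ax": 0, "ay": 0, "az": 8.5, "claw": -1}, {"tx": 16, "ty": 38, "tz": 0, "ax": 0, "ay": 0, "az": 8.5, "claw": -1}, {"tx": 16, "ty": 38, "tz": 0, "ax": 0, "ay": 0, "az": 8.5, "claw": -1}, {"tx": 16, "ty": 38, "tz": 0, "ax": 0, "ay": 0, "az": 8.5, "claw": -1}, {"tx": 16, "ty": 38, "tz": 0, "ax": 0, "ay": 0, "az": 8.5, "claw": -1}, {"tx": 16, "ty": 38, "tz": 0, "ax": 0, "ay": 0, "az": 8.5, "claw": -1}, {"tx": 0, "ty": 0, "tz": 0, "ax": 0, "ay": 0, "az": 0, "claw": -1}])

```text
time_s: 1.3
tcp_pos: [0.458, -0.1925, 0.2455]
eef_rot: [-180.0, 0.0, -61.4]
contact_force: [-0.4, -0.6, 0.2]
gripper_width: 0.0011
```

Emit:
step_arm(increments=[{"tx": 12, "ty": 27, "tz": -10, "ax": 0, "ay": 0, "az": 7, "claw": -1}, {"tx": 13, "ty": 27, "tz": -20, "ax": 0, "ay": 0, "az": 7, "claw": -1}, {"tx": 13, "ty": 26, "tz": -20, "ax": 0, "ay": 0, "az": 7.4, "claw": -1}, {"tx": 0, "ty": 0, "tz": -30, "ax": 0, "ay": 0, "az": 0, "claw": -1}, {"tx": 0, "ty": 0, "tz": -25, "ax": 0, "ay": 0, "az": 0, "claw": -1}, {"tx": 0, "ty": 0, "tz": -20, "ax": 0, "ay": 0, "az": 0, "claw": -1}, {"tx": 0, "ty": 0, "tz": 0, "ax": 0, "ay": 0, "az": 0, "claw": -1}, {"tx": 0, "ty": 0, "tz": 0, "ax": 0, "ay": 0, "az": 0, "claw": -1}])

```text
time_s: 2.1
tcp_pos: [0.4946, -0.1163, 0.1207]
eef_rot: [179.9, 0.0, -40.6]
contact_force: [-0.0, 0.8, 0.0]
gripper_width: 0.0006
```

Run:
```python
from h import *
s=r.get_state(); print(s["joints"].round(1),s["tcp_pos"].round(4),s["eef_rot"].round(1),s["contact_force"].round(2))
a=[cap(n)["image"] for n in("top","side")]
cv2.imwrite("pics/b.png",np.vstack([cv2.resize(a[0][100:330,200:520],(640,460))[80:380],cv2.resize(a[1][130:350,220:500],(640,503))[:300]]))
# suggested sweep
C=np.array([.5626,-.0328]); R=.104
p=s["tcp_pos"][:2]; 
for k in range(-130,-236,-4): 
    t=np.radians(k); print(k,((C+R*np.array([np.cos(t),np.sin(t)])-p)*1000).round(1).tolist(),end=' ')
    p=C+R*np.array([np.cos(t),np.sin(t)])
```

```text
[  9.   11.9 -29.7   0.  -48.5  40.5] [ 0.4946 -0.1163  0.1207] [179.9   0.  -40.6] [-0.03  0.79  0.04]
-130 [1.2, 3.8] -134 [-5.4, 4.9] -138 [-5.0, 5.2] -142 [-4.7, 5.6] -146 [-4.3, 5.9] -150 [-3.8, 6.2] -154 [-3.4, 6.4] -158 [-3.0, 6.6] -162 [-2.5, 6.8] -166 [-2.0, 7.0] -170 [-1.5, 7.1] -174 [-1.0, 7.2] -178 [-0.5, 7.2] -182 [0.0, 7.3] -186 [0.5, 7.2] -190 [1.0, 7.2] -194 [1.5, 7.1] -198 [2.0, 7.0] -202 [2.5, 6.8] -206 [3.0, 6.6] -210 [3.4, 6.4] -214 [3.8, 6.2] -218 [4.3, 5.9] -222 [4.7, 5.6] -226 [5.0, 5.2] -230 [5.4, 4.9] -234 [5.7, 4.5]
```

View pics/b.png

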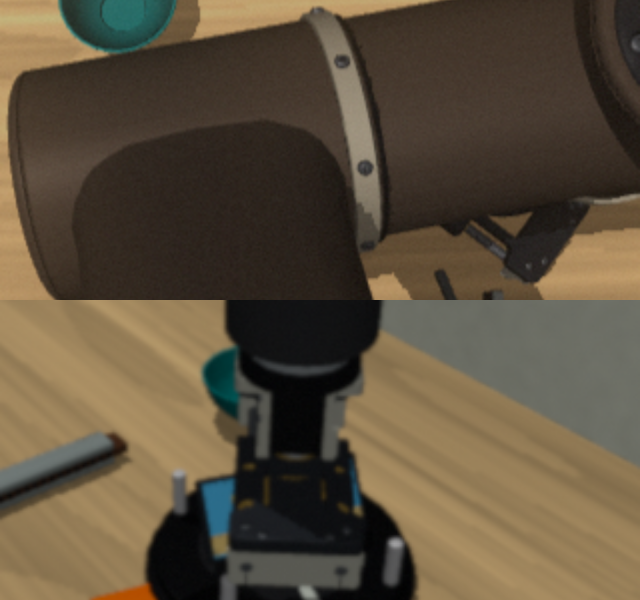

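Emit:
step_arm(increments=[{"tx": 1, "ty": 2, "tz": -16, "ax": 0, "ay": 0, "az": 0, "claw": -1}, {"tx": 0, "ty": 1, "tz": -16, "ax": 0, "ay": 0, "az": 0, "claw": -1}, {"tx": 0, "ty": 0, "tz": -14, "ax": 0, "ay": 0, "az": 0, "claw": -1}, {"tx": 0, "ty": 0, "tz": 0, "ax": 0, "ay": 0, "az": 0, "claw": -1}, {"tx": 0, "ty": 0, "tz": 0, "ax": 0, "ay": 0, "az": 0, "claw": -1}])

```text
time_s: 2.7
tcp_pos: [0.4962, -0.113, 0.0756]
eef_rot: [-180.0, -0.1, -40.5]
contact_force: [0.3, 0.5, 0.7]
gripper_width: 0.0008
```

Run:
```python
from h import *
s=r.get_state(); print(s["tcp_pos"].round(4),s["eef_rot"].round(1),s["contact_force"].round(2))
cv2.imwrite("pics/c.png",cv2.resize(cap("side")["image"][130:350,220:500],(700,550)))
```

```text
[ 0.4962 -0.113   0.0756] [-1.80e+02 -1.00e-01 -4.05e+01] [0.33 0.48 0.68]
```

View pics/c.png

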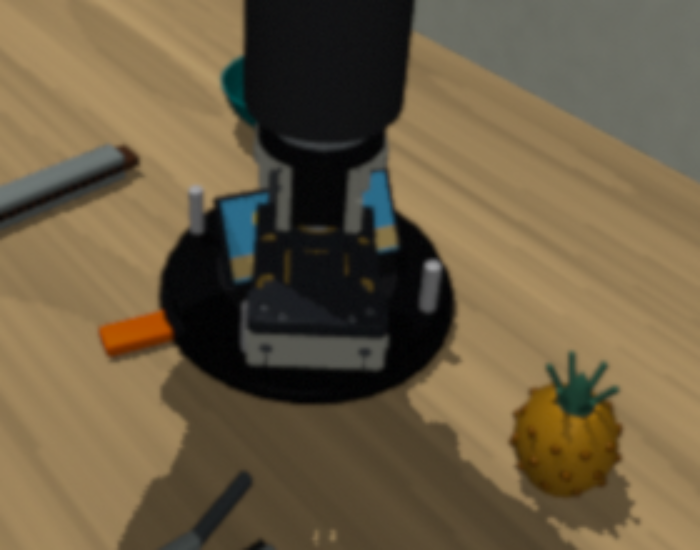

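The side view shows the gripper body above the platter and clear of the phone. Post3 is hidden beneath it, and post0 is visible at (430,285). I'll start the sweep slowly.

Emit:
step_arm(increments=[{"tx": -5.4, "ty": 4.9, "tz": 0, "ax": 0, "ay": 0, "az": -4, "claw": -1}, {"tx": -5, "ty": 5.2, "tz": 0, "ax": 0, "ay": 0, "az": -4, "claw": -1}, {"tx": -2.4, "ty": 2.8, "tz": 0, "ax": 0, "ay": 0, "az": -2, "claw": -1}, {"tx": -2.3, "ty": 2.8, "tz": 0, "ax": 0, "ay": 0, "az": -2, "claw": -1}, {"tx": -2.2, "ty": 2.9, "tz": 0, "ax": 0, "ay": 0, "az": -2, "claw": -1}, {"tx": -2.1, "ty": 3.0, "tz": 0, "ax": 0, "ay": 0, "az": -2, "claw": -1}, {"tx": -1.9, "ty": 3.1, "tz": 0, "ax": 0, "ay": 0, "az": -2, "claw": -1}, {"tx": -1.9, "ty": 3.1, "tz": 0, "ax": 0, "ay": 0, "az": -2, "claw": -1}, {"tx": -1.7, "ty": 3.2, "tz": 0, "ax": 0, "ay": 0, "az": -2, "claw": -1}, {"tx": -1.7, "ty": 3.2, "tz": 0, "ax": 0, "ay": 0, "az": -2, "claw": -1}])

```text
time_s: 3.75
tcp_pos: [0.4698, -0.0785, 0.0759]
eef_rot: [-179.9, -0.0, -64.6]
contact_force: [0.6, -0.8, -0.7]
gripper_width: 0.0005
```

```bash
cat >> h.py <<'E'
def pos():
    s=r.get_state(); d=s["tcp_pos"][:2]-[.5626,-.0328]
    print("phi",np.degrees(np.arctan2(d[1],d[0])).round(1),"R",np.hypot(*d).round(4),s["tcp_pos"].round(4),s["eef_rot"].round(1),s["contact_force"].round(2))
E
python3 -c "
from h import *
pos()
cv2.imwrite('pics/d.png',cv2.resize(cap('side')['image'][130:350,220:500],(700,550)))"
```

```text
phi -153.8 R 0.1035 [ 0.4698 -0.0785  0.0759] [-179.9   -0.   -64.6] [ 0.55 -0.8  -0.73]
```

View pics/d.png

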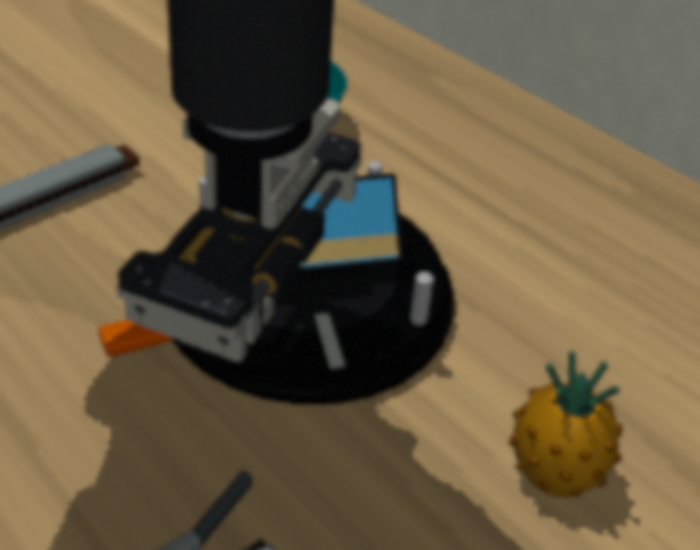

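The platter is turning clockwise (post0 moved to (423,295)) and the tab hasn't moved. I'll keep going.

Emit:
step_arm(increments=[{"tx": -3.0, "ty": 6.6, "tz": 0, "ax": 0, "ay": 0, "az": -4, "claw": -1}, {"tx": -2.5, "ty": 6.8, "tz": 0, "ax": 0, "ay": 0, "az": -4, "claw": -1}, {"tx": -2.0, "ty": 7.0, "tz": 0, "ax": 0, "ay": 0, "az": -4, "claw": -1}, {"tx": -1.5, "ty": 7.1, "tz": 0, "ax": 0, "ay": 0, "az": -4, "claw": -1}, {"tx": -1.0, "ty": 7.2, "tz": 0, "ax": 0, "ay": 0, "az": -4, "claw": -1}, {"tx": -0.5, "ty": 7.2, "tz": 0, "ax": 0, "ay": 0, "az": -4, "claw": -1}, {"tx": 0, "ty": 7.3, "tz": 0, "ax": 0, "ay": 0, "az": -4, "claw": -1}, {"tx": 0.5, "ty": 7.2, "tz": 0, "ax": 0, "ay": 0, "az": -4, "claw": -1}, {"tx": 1.0, "ty": 7.2, "tz": 0, "ax": 0, "ay": 0, "az": -4, "claw": -1}, {"tx": 1.5, "ty": 7.1, "tz": 0, "ax": 0, "ay": 0, "az": -4, "claw": -1}, {"tx": 2.0, "ty": 7.0, "tz": 0, "ax": 0, "ay": 0, "az": -4, "claw": -1}, {"tx": 0, "ty": 0, "tz": 0, "ax": 0, "ay": 0, "az": 0, "claw": -1}])

```text
time_s: 5.0
tcp_pos: [0.4645, -0.0003, 0.0755]
eef_rot: [-179.9, 0.1, -108.5]
contact_force: [0.3, 0.7, -0.3]
gripper_width: 0.0002
```

```bash
python3 -c "
from h import *
pos()
cv2.imwrite('pics/e.png',cv2.resize(cap('side')['image'][130:350,220:500],(700,550)))"
```

```text
phi 161.7 R 0.1033 [ 4.645e-01 -3.000e-04  7.550e-02] [-1.799e+02  1.000e-01 -1.085e+02] [ 0.27  0.72 -0.27]
```

View pics/e.png

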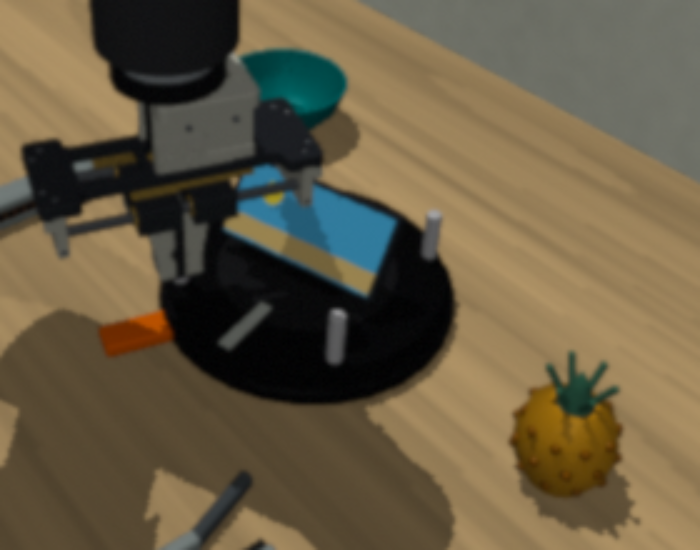

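The fingertips are pushing post3. The stripe, at (245,325), is now about 35° short of the tab. I'll push on to just short of the goal.

Emit:
step_arm(increments=[{"tx": 2.5, "ty": 6.8, "tz": 0, "ax": 0, "ay": 0, "az": -4, "claw": -1}, {"tx": 3.0, "ty": 6.6, "tz": 0, "ax": 0, "ay": 0, "az": -4, "claw": -1}, {"tx": 3.4, "ty": 6.4, "tz": 0, "ax": 0, "ay": 0, "az": -4, "claw": -1}, {"tx": 3.8, "ty": 6.2, "tz": 0, "ax": 0, "ay": 0, "az": -4, "claw": -1}, {"tx": 4.3, "ty": 5.9, "tz": 0, "ax": 0, "ay": 0, "az": -4, "claw": -1}, {"tx": 4.7, "ty": 5.6, "tz": 0, "ax": 0, "ay": 0, "az": -4, "claw": -1}, {"tx": 5.0, "ty": 5.2, "tz": 0, "ax": 0, "ay": 0, "az": -4, "claw": -1}, {"tx": 2.6, "ty": 2.5, "tz": 0, "ax": 0, "ay": 0, "az": -2, "claw": -1}, {"tx": 0, "ty": 0, "tz": 0, "ax": 0, "ay": 0, "az": 0, "claw": -1}, {"tx": 0, "ty": 0, "tz": 0, "ax": 0, "ay": 0, "az": 0, "claw": -1}])

```text
time_s: 6.05
tcp_pos: [0.4928, 0.044, 0.0748]
eef_rot: [-180.0, 0.0, -138.4]
contact_force: [0.7, -0.2, 0.5]
gripper_width: 0.0007
```

```bash
python3 -c "
from h import *
pos()
c=cap('side');np.savez('side2.npz',**c)
cv2.imwrite('pics/f.png',cv2.resize(c['image'][150:310,240:440],(800,640))[:600])"
```

```text
phi 132.3 R 0.1038 [0.4928 0.044  0.0748] [-180.     0.  -138.4] [ 0.67 -0.2   0.46]
```

View pics/f.png

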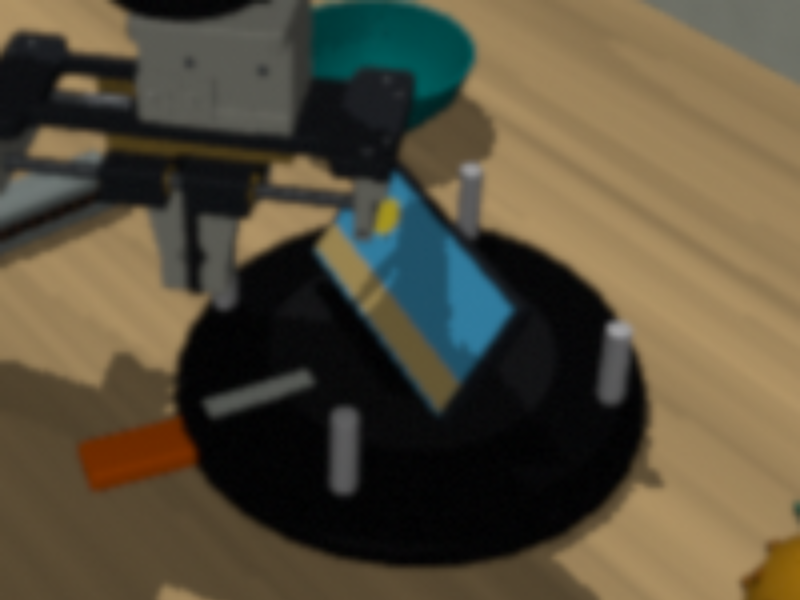

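Run:
```python
from h import *
c=dict(np.load("side2.npz")); f=lambda x,y:(x/4+240,y/4+150)
a=lambda d:np.degrees(np.arctan2(d[1],d[0])).round(2)
p0,p1,p2=ray(c,[f(344,413),f(620,329),f(470,171)],.072)
C=(p0+p2)/2; print("C",C,"R",np.linalg.norm(p0-C),np.linalg.norm(p1-C),"stripe from p0",a(p0-C)-45,"p1",a(p1-C)-135)
s=ray(c,[f(205,409),f(315,377)],.03); print("stripe dir",a(s[0]-s[1]),"mid",a(s.mean(0)-C), np.linalg.norm(s-C,axis=1))
hsv=cv2.cvtColor(c["image"],cv2.COLOR_BGR2HSV); o=(hsv[...,0]<14)&(hsv[...,1]>190)&(hsv[...,2]>120); o[:,:255]=0;o[:,292:]=0;o[:245]=0;o[275:]=0
v,u=np.nonzero(o); q=ray(c,np.c_[u,v],.013); print("tab",len(u),a(q.mean(0)-C),cv2.minAreaRect((q*1000).astype(np.float32)))
```

```text
C [ 0.56135275 -0.0335811 ] R 0.09586774805970216 0.09843897854542222 stripe from p0 -193.26 p1 -192.99
stripe dir 165.86 mid 166.51 [0.10595503 0.05033327]
tab 9 167.71 ((420.82965087890625, -3.0309839248657227), (1.1178946495056152, 30.34119415283203), 74.01365661621094)
```

Measured: stripe 166.7°, tab 163.3°. I'll push about 3° more, back off, lift, and look from above.

Emit:
step_arm(increments=[{"tx": 2.0, "ty": 1.8, "tz": 0, "ax": 0, "ay": 0, "az": -1.5, "claw": -1}, {"tx": 2.1, "ty": 1.7, "tz": 0, "ax": 0, "ay": 0, "az": -1.5, "claw": -1}, {"tx": 0, "ty": 0, "tz": 0, "ax": 0, "ay": 0, "az": 0, "claw": -1}, {"tx": 0, "ty": 0, "tz": 0, "ax": 0, "ay": 0, "az": 0, "claw": -1}])

```text
time_s: 6.5
tcp_pos: [0.4971, 0.0478, 0.0746]
eef_rot: [-180.0, 0.0, -141.5]
contact_force: [0.4, 1.4, -0.5]
gripper_width: 0.0002
```

```bash
python3 -c "
from h import *
pos()"
```

```text
phi 129.1 R 0.1039 [0.4971 0.0478 0.0746] [-180.     0.  -141.5] [ 0.45  1.38 -0.54]
```

Emit:
step_arm(increments=[{"tx": -7, "ty": -6, "tz": 0, "ax": 0, "ay": 0, "az": 0, "claw": -1}, {"tx": -7, "ty": -6, "tz": 0, "ax": 0, "ay": 0, "az": 0, "claw": -1}, {"tx": 0, "ty": 0, "tz": 25, "ax": 0, "ay": 0, "az": 0, "claw": -1}, {"tx": 0, "ty": 0, "tz": 40, "ax": 0, "ay": 0, "az": 0, "claw": -1}, {"tx": 0, "ty": 0, "tz": 40, "ax": 0, "ay": 0, "az": 0, "claw": -1}, {"tx": -10, "ty": -45, "tz": 20, "ax": 0, "ay": 0, "az": 0, "claw": -1}, {"tx": -15, "ty": -45, "tz": 0, "ax": 0, "ay": 0, "az": 0, "claw": -1}, {"tx": -15, "ty": -45, "tz": 0, "ax": 0, "ay": 0, "az": 0, "claw": -1}, {"tx": -15, "ty": -45, "tz": 0, "ax": 0, "ay": 0, "az": 0, "claw": -1}, {"tx": -15, "ty": -45, "tz": 0, "ax": 0, "ay": 0, "az": 0, "claw": -1}, {"tx": -15, "ty": -45, "tz": 0, "ax": 0, "ay": 0, "az": 0, "claw": -1}, {"tx": -15, "ty": -45, "tz": 0, "ax": 0, "ay": 0, "az": 0, "claw": -1}])

```text
time_s: 7.7
tcp_pos: [0.3811, -0.2806, 0.1997]
eef_rot: [-180.0, 0.0, -141.5]
contact_force: [0.2, 0.6, 1.0]
gripper_width: 0.0006
```

Emit:
step_arm(increments=[{"tx": -10, "ty": -45, "tz": 0, "ax": 0, "ay": 0, "az": 0, "claw": -1}, {"tx": -10, "ty": -45, "tz": 0, "ax": 0, "ay": 0, "az": 0, "claw": -1}, {"tx": -10, "ty": -45, "tz": 0, "ax": 0, "ay": 0, "az": 0, "claw": -1}, {"tx": 0, "ty": 0, "tz": 0, "ax": 0, "ay": 0, "az": 0, "claw": -1}, {"tx": 0, "ty": 0, "tz": 0, "ax": 0, "ay": 0, "az": 0, "claw": -1}])

```text
time_s: 8.2
tcp_pos: [0.3513, -0.4146, 0.1988]
eef_rot: [179.9, -0.0, -141.7]
contact_force: [0.1, -0.6, -1.3]
gripper_width: 0.0002
```

Run:
```python
from h import *
pos()
c=cap("top"); np.savez("top2.npz",**c); cv2.imwrite("pics/g.png",c["image"])
W,hsv,roi,b=measure(c); a=lambda d:np.degrees(np.arctan2(d[1],d[0])).round(2)
P=[]
for ar,ce in b:
    P.append(ray(c,ce,.072)[0]); print(ar,ce.round(1),P[-1].round(4),ray(c,ce,.03)[0].round(4))
o=roi&(hsv[...,0]<14)&(hsv[...,1]>190)&(hsv[...,2]>120); v,u=np.nonzero(o); q=ray(c,np.c_[u,v],.013)
C=np.mean([x for (ar,_),x in zip(b,P) if ar<40],0)
print("C",C,[a(x-C) for x in P],"stripe",[a(ray(c,ce,.03)[0]-C) for ar,ce in b if ar>40],"tab",q.mean(0),a(q.mean(0)-C))
```

```text
phi -119.0 R 0.4364 [ 0.3513 -0.4146  0.1988] [ 179.9   -0.  -141.7] [ 0.08 -0.58 -1.27]
18 [335.8 158.5] [0.6483 0.0149] [0.6619 0.0121]
19 [404.2 174.8] [ 0.61  -0.118] [ 0.6214 -0.1285]
20 [319.  225.9] [0.5147 0.053 ] [0.5205 0.0524]
111 [351.3 242. ] [ 0.4819 -0.007 ] [ 0.4858 -0.0111]
20 [390.  243.1] [ 0.4772 -0.0801] [ 0.4809 -0.0884]
C [ 0.56256849 -0.03257497] [np.float64(28.95), np.float64(-60.95), np.float64(119.23), np.float64(162.43), np.float64(-150.86)] stripe [np.float64(164.34)] tab [0.42835856 0.00775564] 163.27
```

View pics/g.png

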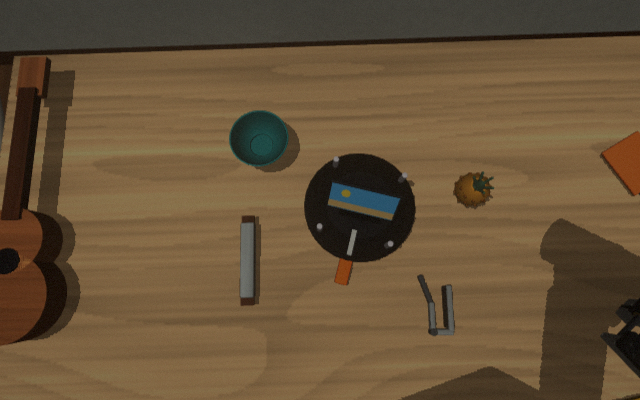

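The stripe (351,242) now points at the tab (343,271), to within about 1°. The stand and the loose objects are unmoved, and the arm is clear. I'm handing in.

```bash
python3 -c "
from plant import r
print(r.close_job())"
```

```text
the job is handed in; nothing more can be done
None
```

The phone's screen now faces the orange tab and the white stripe points at it. I pushed one finger post (post3) with the closed fingertips, turning the platter about 86° clockwise, then moved the arm clear and handed in at about 8.3 s.

- **Alignment:** the last top picture puts the stripe at 164.1–164.3° and the tab at 163.3°, so they agree to about 1°.
- **Stand:** its axis and tab measured within about 0.2 mm of where they started.
- **Other objects:** the harmonica, shaker, capo and bowl look unmoved in the picture; I did not re-measure their positions.
- **Contact:** force readings after each move stayed under about 2 N. The gripper body passed about 17 mm above the phone's top by calculation, and I saw no sign of contact.
- **Disagreement:** while pushing, the side camera put the platter about 1.7° further round than I calculated from the fingertip's position. I relied on the top picture taken after moving clear.

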